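# Load the infusion chamber and lock its tray shut

### The arm

A 6-joint arm with a two-finger parallel gripper is mounted at the origin on the work surface. World frame = base frame: x ahead of the robot, y to its left, z up, the work surface at z = 0. Lengths are in m, angles in rad, forces in N, time in s.
With the tool pointing down it reaches from about 0.35 to 0.775 m from the base axis. Payload 5.5 kg.
Tool frame: the origin (TCP) lies at the very end of the fingers, on their centre line; the grasp point (between the pads) lies env.grasp_offset behind it (env.grasp_offset is the distance from the TCP to the grasp point, in m); x points along the fingers, y is the direction in which the jaws open and shut, and the axes are right-handed (so a half turn about x gives the same grasp; the last joint's range is limited). The gripper opens to 85 mm and grips with 20 to 120 N. Pads are 22 mm wide; open, the fingers measure 114 mm over their backs; the gripper's body (76 mm by 85 mm) begins 54 mm behind the grasp point. The pads swing forward as they close: fully open they stand 13 mm farther back than shut.
Start: joints at [1.202, 0.313, 0.046, 1.304, 0, 1.431], TCP at [0.13, 0.56, 0.231] pointing down, gripper open.
Joint ranges: [-2.76, 2.76], [-0.86, 1.69], [-1.03, 1.26], [-2.2, 2.34], [-1.47, 1.5], [-3.14, 3.14]. Speed limits (rad/s): [2.57, 2.57, 3.14, 3.14, 3.14, 3.14].

### API

Orientations are given as a unit quaternion [w, x, y, z].
In Python, from workcell import get_state, viewer, job, env gives the robot as it stands.
- The arm moves only by the tool send_rows, never from a script. Its argument "plan" is a list of rows, each a list of 6 numbers: the shift along the tool's x, y, z in mm, then the turn, a rotation vector about the tool's x, y, z in degrees. A call has exactly 10 rows; each row is the pose to reach, as a shift and turn from the pose commanded when the call began, along the tool's axes at that moment; what a row does not reach only later rows make up. A row lasts 1/8 s, in which the tool goes at most 62.5 mm and 10.7 degrees, less where a joint would pass 70% of its speed; a pose out of reach is approached as far as the arm can. A call with a gripper value outside its range is refused whole. "claw" is the finger opening in mm, from 0 to 85.4, set as the call begins (left out, the last holds). The fingers move at their own pace and stop on an object; "newtons" is the grip in N (left out, the last holds). Time passes only in rows, so rows that repeat a pose let the fingers close, or fill a call up. It gives the time, the measured TCP pose, the force and the opening at its end, in the units of the state.
- get_state(): the state, without advancing time (a new reading comes with each control period).
- viewer.read_camera(name): name is "side" or "top" or "wrist"; returns a dict with "frame" (420x560x3 uint8, blue, green, red), "mtx" (3x3 intrinsics, pixels), "rvec" (rotation vector, rad) and "tvec" (3), from world to camera coordinates, as OpenCV has them. Camera axes: x right, y down, z forward; pixel columns grow to the right and rows downward; lengths in m; the calibration is good to about 2 mm. A picture is of the moment at which its call begins. There is no depth.
- job.hand_in(): hands the job in, once; it reports no verdict.
The state is a dict: "clock": time; "joint_pos": joint angles; "qvel": joint speeds; "tau": joint torques, N m; "tcp_pos": TCP position; "orientation": TCP orientation; "wrist_force": force on the tool from outside, world axes, zero at the start; "ft_torque": the same for the moment, N m; "finger_gap": finger opening in m.
Only numpy, scipy, OpenCV 4.12 (cv2) and the standard library are available. Lean on these libraries where they do the work, as an engineer would, in place of code of your own. Each camera call takes 0.05 s, during which the arm holds its last target.

### The job

Take the perforated cassette out of its stand and set it upright and gently, not dropped, into its place in the chamber's pulled-out tray; it has to be put down on the way and taken again the other way round. Then close up: pull the plunger knob, slide the tray fully home and let the plunger snap into the hole there. Leave the other things on the counter where they are.

Things in the scene. Friction and masses are not known exactly. Their poses are not given: they have to be found in the camera images.
- cassette: The botanicals cassette: closed box of perforated bare metal, 68 mm (its x) x 44 mm (its y) x 70 mm tall (its z), flat smooth faces, no handle, about 0.25 kg. Origin at the centre of its underside, z up. The two ends are the same and so are the two sides. It starts standing upright in the stand.
- stand: Fixed steel stand: base plate 80 x 60 mm, 4 mm thick (the cassette stands on it), and two thin upright plates along its x, 56 mm long, to 74 mm above the counter, flanking the cassette's 68 mm long sides 4 mm away: no finger fits there; the cassette's 44 mm wide ends are free. Cassette and stand have nearly the same yaw. Origin at the centre of the underside, on the counter.
- mat: Fixed square cork mat on the counter, 130 x 130 mm, 6 mm thick, empty: a free place for putting things down. Origin at the centre of its underside (its top is 6 mm above the origin).
- chamber: Fixed steel infusion chamber, 180 x 180 mm, 135 mm tall, pipe stub on top to 172 mm; origin at the centre of its underside, on the counter. Its open front looks along its own -x; the tray stands out there (its front panel 63 mm from the nest, upper edge 125 mm above the counter) over an index rail with two holes for the plunger's pin: tray right out, tray right in.
- nest (a point): Point on the tray floor, 34 mm above the counter, where the centre of the cassette's underside belongs; axes as the chamber's. The 68 mm length goes along x, between two upright plates (90 mm tall, 60 wide, inner faces 38 mm either side: no room for a finger). Along the long sides only 8 mm high lips, inner faces at 26 mm, then free floor to 75 mm. Moves with the tray.
- tray (a joint): Travel of the sliding tray into the chamber, m: 0 right out (as it starts, locked by the plunger's pin), 0.120 fully home against its stop. Slides along the chamber's x; about 2 N of friction, no spring. It is free to slide only while the plunger is pulled up.
- plunger (a joint): Lift of the spring plunger, m: 0 pin fully down in a hole, 0.016 right up at its stop. The pin clears the rail from about 0.010. The spring pulls down with 4 N at 0, 8 N at 0.016. Released over a hole the pin snaps to 0; released between the holes it rides on the rail at about 0.010 and does not lock.
- plunger_knob (a point): Middle of the plunger's black round knob: upright cylinder 26 mm across and 30 mm high (15 mm above and below this point), 85 mm above the counter at lift 0. It sits on the bracket in front of the tray, 117 mm from the nest towards the chamber's -x (57 mm in front of the panel), and moves with the tray and the lift. Pull straight up.
- shaker: Bystander: plain steel salt shaker, cylinder 44 mm across, 85 mm tall; stays where it is. Origin at the centre of its underside.
- clamp_ring: Bystander: steel ring lying flat, 64 mm outside, 48 mm inside, 14 mm high; stays where it is. Origin at the centre of its underside.
- spoon: Bystander: spoon 170 mm long lying flat on the counter; stays where it is. Origin on its underside near mid-length, x along it.
- timer: Bystander: hand-held digital thermometer lying flat, 100 x 65 x 22 mm; stays where it is. Origin at the centre of its underside.
- jar: Bystander: closed glass jar 68 mm across, 100 mm tall; stays where it is. Origin at the centre of its underside.
- mug: Bystander: white mug 76 mm across, 90 mm tall; stays where it is. Origin at the centre of its underside.
- tin: Bystander: low round steel tin 76 mm across, 55 mm tall; stays where it is. Origin at the centre of its underside.

How it is judged:
By the outcome, as a careful person would: the job done as asked, in the order asked, and still so for the second after the job is handed in, with the robot touching nothing.
It also fails if it takes over 72 s, if anything falls off the work surface, if the arm or the gripper's body presses on something with over 40 N, if the wrist force passes 120 N, or if a joint passes its speed limit or range.

## Working session

There is one attempt and no reset: what is moved stays moved. The work goes in short steps, Python scripts to look and compute and a tool call to move; the robot and the scene stay as the last step left them, time stands still between calls to the robot, and variables do not carry over. Pictures are saved under pics/ and viewed, and the job is handed in when it is done.

Besides the shell and the picture viewer there is one more tool, called after "Request:" by a JSON object that holds its "fn" and its "kwargs". send_rows: Moves the arm, as the interface text tells. Its arguments: {"type":"object","properties":{"plan":{"type":"array"},"claw":{"type":"number"},"newtons":{"type":"number"}},"required":["plan"]}

```bash
mkdir -p pics; ls; python3 - <<'E'
from workcell import get_state, viewer, job, env
import cv2,pickle
s=get_state();print(s);print(env.grasp_offset)
for n in("side","top","wrist"):
    c=viewer.read_camera(n);cv2.imwrite(f"pics/a_{n}.png",c["frame"]);pickle.dump(c,open(f"a_{n}.pkl","wb"))
    print(n,c["mtx"].tolist(),c["rvec"],c["tvec"])
E
```

```text
pics
{'clock': 0.0, 'joint_pos': array([ 1.20239069e+00,  3.14009498e-01,  4.49765237e-02,  1.30356712e+00,
       -1.34894497e-05,  1.43124246e+00]), 'qvel': array([-8.15292319e-04, -1.95249307e-04,  4.05165839e-04,  2.41996208e-05,
       -1.24073316e-03, -4.12598294e-04]), 'tau': array([ 1.19504821e-03, -4.80623531e+01,  2.98534012e+01,  1.90199038e-02,
        3.15645877e-06,  1.73159987e-05]), 'tcp_pos': array([0.13025039, 0.55954163, 0.23040267]), 'orientation': array([ 0.70232675,  0.08011636,  0.70263799, -0.0813533 ]), 'wrist_force': array([ 0.20720965,  0.42038537, -0.14821756]), 'ft_torque': array([-0.06013444,  0.00910076,  0.02035029]), 'finger_gap': 0.0855858709344323}
0.0187
side [[461.0359872750775, 0.0, 277.0263542403962], [0.0, 461.0359872750775, 211.4473960975763], [0.0, 0.0, 1.0]] [ 2.13533255 -0.08988535  0.06175304] [-0.55361566  0.09348142  1.12503714]
top [[434.56897693253666, 0.0, 282.54704059574937], [0.0, 434.56897693253666, 207.9480839151702], [0.0, 0.0, 1.0]] [ 2.12872933 -2.11297374  0.14756366] [0.02740179 0.55874401 0.90911143]
wrist [[349.28132451166357, 0.0, 280.16951046403886], [0.0, 349.28132451166357, 208.30750030507568], [0.0, 0.0, 1.0]] [-2.28522434 -1.81481749 -0.2434341 ] [-0.57448238 -0.03447062  0.38043653]
```

View pics/a_side.png

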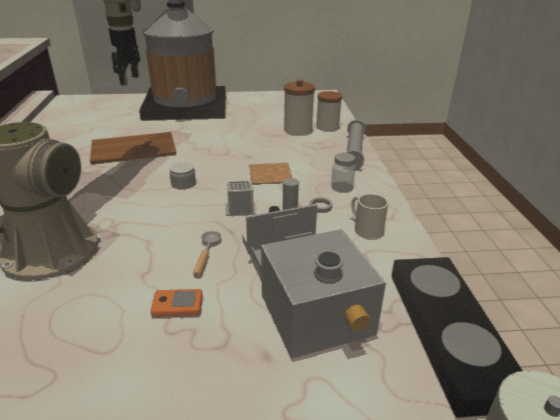

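View pics/a_top.png

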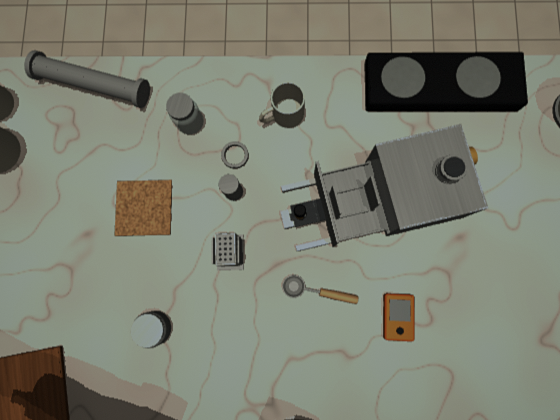

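View pics/a_wrist.png

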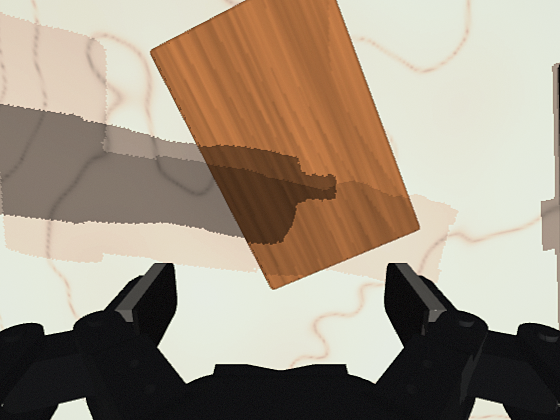

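The top view shows the mat at about (143,208), the cassette in its stand at (228,250), the black knob at (300,211), the tray at (350,195) and the chamber at (430,180). I'll zoom in to measure them.

```bash
cat > h.py <<'E'
import numpy as np,cv2,pickle
from scipy.spatial.transform import Rotation as R
def ray(c,u,v):
    Rm=cv2.Rodrigues(np.array(c["rvec"],float))[0];t=np.array(c["tvec"],float).ravel()
    o=-Rm.T@t; p=cv2.undistortPoints(np.array([[[u,v]]],float),np.array(c["mtx"]),None)[0,0]
    return o,Rm.T@np.array([p[0],p[1],1.])
def onz(c,u,v,z):
    o,d=ray(c,u,v);return o+d*(z-o[2])/d[2]
def proj(c,P):
    return cv2.projectPoints(np.array(P,float).reshape(-1,3),np.array(c["rvec"]),np.array(c["tvec"]),np.array(c["mtx"]),None)[0][:,0]
def tri(c1,p1,c2,p2):
    o1,d1=ray(c1,*p1);o2,d2=ray(c2,*p2)
    A=np.stack([d1,-d2],1);s=np.linalg.lstsq(A,o2-o1,rcond=None)[0]
    a=o1+d1*s[0];b=o2+d2*s[1];return (a+b)/2,np.linalg.norm(a-b)
def crop(c,x0,y0,w,h,k,name):
    im=cv2.resize(c["frame"][y0:y0+h,x0:x0+w],None,fx=k,fy=k,interpolation=cv2.INTER_CUBIC)
    for x in range((x0+9)//10*10,x0+w,10): cv2.line(im,((x-x0)*k,0),((x-x0)*k,4 if x%50 else 14),(0,0,255),1)
    for y in range((y0+9)//10*10,y0+h,10): cv2.line(im,(0,(y-y0)*k),(4 if y%50 else 14,(y-y0)*k),(0,0,255),1)
    cv2.imwrite("pics/"+name,im)
E
python3 - <<'E'
from h import *
t=pickle.load(open("a_top.pkl","rb"));s=pickle.load(open("a_side.pkl","rb"))
print(ray(t,280,208),ray(s,280,208)[0])
crop(t,200,220,60,60,10,"b1.png"); crop(t,270,110,220,150,3,"b2.png"); crop(s,220,190,170,160,4,"b3.png")
hsv=cv2.cvtColor(t["frame"],cv2.COLOR_BGR2HSV)
m=cv2.inRange(hsv,(5,90,60),(25,255,255));m[:170]=0;m[250:]=0;m[:,200:]=0;m[:,:80]=0
n=max(cv2.findContours(m,0,2)[0],key=cv2.contourArea);r=cv2.minAreaRect(n)
b=cv2.boxPoints(r);print(r);P=np.array([onz(t,*p,.006) for p in b]);print(P,P.mean(0),np.linalg.norm(np.diff(P,axis=0),axis=1))
E
```

```text
(array([0.3992351 , 0.00369973, 0.98996312]), array([ 0.16637271,  0.03497906, -0.98545977])) [ 0.46538223 -0.94469712  0.68695297]
((143.0, 207.5), (55.0, 56.0), 90.0)
[[0.63008126 0.42705469 0.006     ]
 [0.63050394 0.2945139  0.006     ]
 [0.50139314 0.28767922 0.006     ]
 [0.50050865 0.41735582 0.006     ]] [0.56562175 0.35665091 0.006     ] [0.13254146 0.12929158 0.12967962]
```

View pics/b1.png

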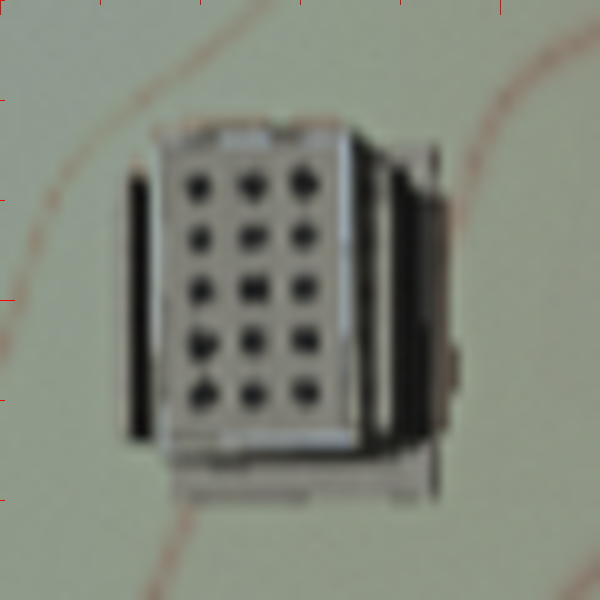

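View pics/b2.png

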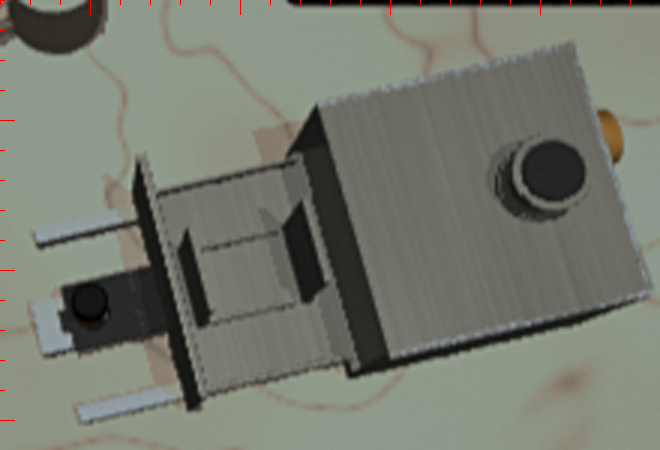

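View pics/b3.png

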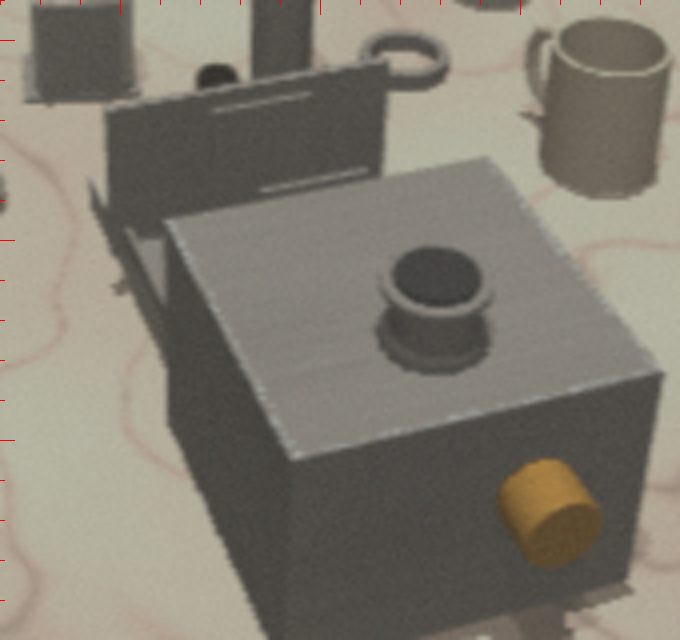

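```bash
python3 - <<'E'
from h import *
t=pickle.load(open("a_top.pkl","rb"));s=pickle.load(open("a_side.pkl","rb"))
f=lambda X,x0,y0,k:((X[0]+.5)/k-.5+x0,(X[1]+.5)/k-.5+y0)
def rect(px,z,n):
    P=np.array([onz(t,*p,z) for p in px]);d=np.linalg.norm(np.roll(P,-1,0)-P,axis=1)
    e1=P[1]-P[0]+P[2]-P[3];e2=P[3]-P[0]+P[2]-P[1]
    print(n,P.mean(0).round(4),d.round(4),np.degrees(np.arctan2(e1[1],e1[0])),np.degrees(np.arctan2(e2[1],e2[0])));return P
rect([f(q,200,220,10) for q in[(155,135),(352,130),(362,445),(162,448)]],.074,"cass")
C=rect([f(q,270,110,3) for q in[(318,105),(575,43),(651,290),(388,358)]],.135,"chamber")
k=onz(t,*f((89,300),270,110,3),.100);print("knob",k)
# panel top edge z=.125
a=onz(t,*f((142,155),270,110,3),.125);b=onz(t,*f((198,405),270,110,3),.125);print("panel",a,b,(a+b)/2,np.linalg.norm(a-b))
# nest plates top edges z=.124 
for q in[(185,232),(208,325),(300,203),(326,292)]: print(onz(t,*f(q,270,110,3),.124))
# floor lips
# chamber corners side view
for q,z in[((165,222),.135),((488,158),.135),((660,373),.135),((293,458),.135)]:
    print("side",onz(s,*f(q,220,190,4),z))
print(C)
# bystanders
for n,(u,v),z in[("shaker",(229,184),.085),("ring",(235,155),.014),("mug",(288,98),.09),("jar",(180,106),.1),("tin",(149,329),.055),("spoonend",(292,286),.01),("spoonh",(356,298),.01),("timer",(399,317),.022)]: print(n,onz(t,u,v,z).round(3))
E
```

```text
cass [0.4667 0.1509 0.074 ] [0.042  0.0665 0.0422 0.0662] -88.40761592387923 -176.62002708681308
chamber [ 0.6116 -0.2668  0.135 ] [0.1802 0.1747 0.1792 0.1771] -75.49543497153958 -166.75152802320906
knob [ 0.54618242 -0.00487158  0.1       ]
panel [ 0.64276789 -0.0405242   0.125     ] [ 0.47203952 -0.0769085   0.125     ] [ 0.5574037  -0.05871635  0.125     ] 0.17456229706979995
[ 0.58923492 -0.06946051  0.124     ]
[ 0.52568311 -0.0842349   0.124     ]
[ 0.60963048 -0.1474115   0.124     ]
[ 0.54847206 -0.16330115  0.124     ]
side [ 0.50411648 -0.20227875  0.135     ]
side [ 0.67733637 -0.15899389  0.135     ]
side [ 0.71946187 -0.33296099  0.135     ]
side [ 0.54828311 -0.37367078  0.135     ]
[[ 0.67519595 -0.15923302  0.135     ]
 [ 0.71914765 -0.33403485  0.135     ]
 [ 0.54896948 -0.37351695  0.135     ]
 [ 0.50290882 -0.20038115  0.135     ]]
shaker [0.604 0.146 0.085]
ring [0.689 0.145 0.014]
mug [0.796 0.021 0.09 ]
jar [0.774 0.256 0.1  ]
tin [0.298 0.31  0.055]
spoonend [0.389 0.01  0.01 ]
spoonh [ 0.365 -0.131  0.01 ]
timer [ 0.326 -0.221  0.022]
```

```bash
cat >> h.py <<'E'
def Rdown(yaw): # tool x down, y at yaw deg
    a=np.radians(yaw);x=np.array([0,0,-1.]);y=np.array([np.cos(a),np.sin(a),0]);return np.stack([x,y,np.cross(x,y)],1)
def cur():
    from workcell import get_state
    s=get_state();q=s["orientation"];return s,R.from_quat([q[1],q[2],q[3],q[0]]).as_matrix()
def go(p,yaw,p0=None,R0=None):
    s,Rm=cur();p0=s["tcp_pos"] if p0 is None else p0; R0=Rm if R0 is None else R0
    best=None
    for k in(yaw,yaw+180):
        rv=R.from_matrix(R0.T@Rdown(k)).as_rotvec(degrees=True)
        print("yaw",k,"shift",(R0.T@(np.array(p)-p0)*1000).round(1),"rot",rv.round(2))
def st():
    s,Rm=cur();print("t%.2f"%s["clock"],"tcp",s["tcp_pos"].round(4),"y yaw %.2f"%np.degrees(np.arctan2(Rm[1,1],Rm[0,1])),"x",Rm[:,0].round(4),"F",s["wrist_force"].round(2),"gap %.4f"%s["finger_gap"],"q6 %.2f"%s["joint_pos"][5]);return s,Rm
E
python3 - <<'E'
from h import *
s,Rm=st();print(Rm.round(3))
w=pickle.load(open("a_wrist.pkl","rb"));o,d=ray(w,280,208);print("cam in tool",Rm.T@(o-s["tcp_pos"]),"dir",Rm.T@d,"up",Rm.T@(ray(w,280,100)[1]-d))
go([.467,.151,.20],2.5)
E
```

```text
t0.15 tcp [0.1303 0.5597 0.2306] y yaw 76.89 x [-5.0e-04 -1.3e-03 -1.0e+00] F [-0.07 -0.24  0.07] gap 0.0855 q6 1.43
[[-0.001  0.227  0.974]
 [-0.001  0.974 -0.227]
 [-1.    -0.001 -0.   ]]
cam in tool [-0.14353603  0.0007443  -0.06832495] dir [ 0.9638641  -0.00195766  0.26638913] up [ 8.26314543e-02 -1.13827985e-04 -2.97960720e-01]
yaw 2.5 shift [  31.  -321.6  420.6] rot [7.439e+01 4.000e-02 7.000e-02]
yaw 182.5 shift [  31.  -321.6  420.6] rot [-1.0561e+02 -8.0000e-02  4.0000e-02]
```

Request:
{"fn": "send_rows", "kwargs": {"plan": [[3,-30,40,7.4,0,0],[6,-65,85,15,0,0],[10,-100,131,23,0,0],[13,-137,179,32,0,0],[17,-174,227,41,0,0],[20,-211,275,50,0,0],[24,-248,323,58,0,0],[27,-285,371,66,0,0],[30,-312,408,72,0,0],[31,-321.6,420.6,74.4,0,0]], "claw": 85.4}}

```text
clock: 1.4
tcp_pos: [0.4683, 0.1494, 0.1998]
orientation: [0.509, 0.49, 0.51, -0.49]
wrist_force: [-0.5, 0.6, 0.1]
finger_gap: 0.0853
```

```bash
python3 - <<'E'
from h import *
from workcell import viewer
st();c=viewer.read_camera("wrist");cv2.imwrite("pics/c1.png",c["frame"]);pickle.dump(c,open("c1.pkl","wb"))
st()
E
```

```text
t1.40 tcp [0.4683 0.1494 0.1998] y yaw 2.20 x [-5.e-04 -1.e-04 -1.e+00] F [-0.49  0.56  0.15] gap 0.0853 q6 1.68
t1.45 tcp [0.4688 0.1491 0.1997] y yaw 2.16 x [-1.e-04 -7.e-04 -1.e+00] F [ 2.28 -1.06 -0.01] gap 0.0853 q6 1.68
```

View pics/c1.png

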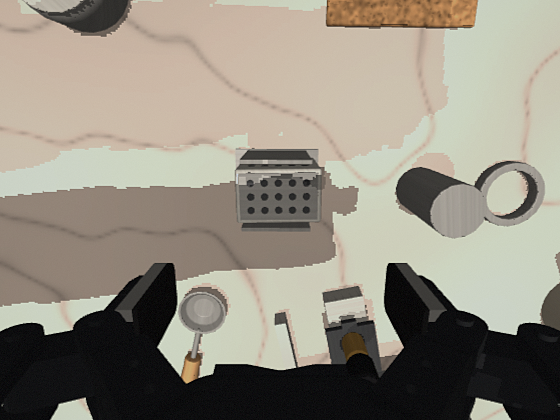

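The wrist view shows the cassette's perforated top at about (237..321, 170..222). I'll zoom in for its yaw and centre.

```bash
python3 - <<'E'
from h import *
c=pickle.load(open("c1.pkl","rb"));crop(c,225,140,110,100,7,"c1b.png")
E
```

```text
(no output)
```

View pics/c1b.png

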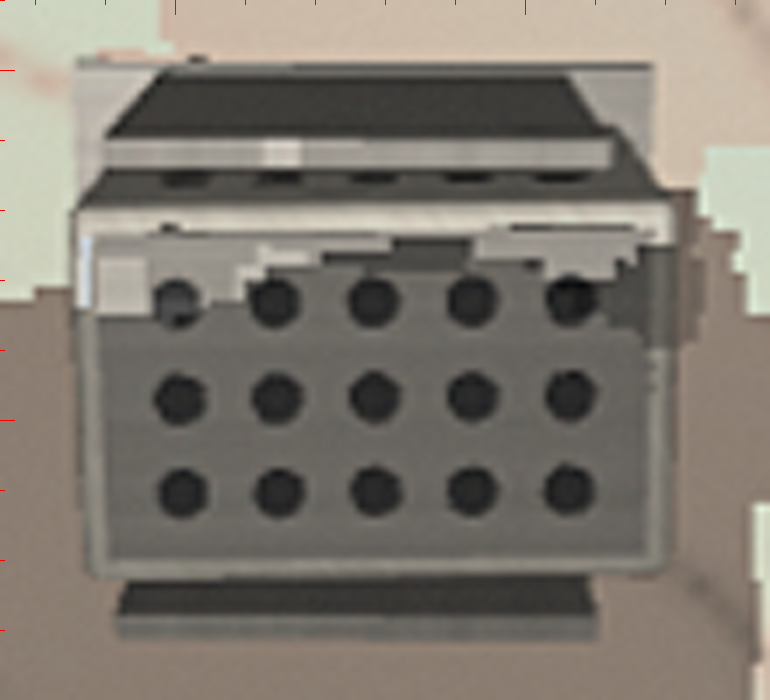

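```bash
cat >> h.py <<'E'
def rectz(c,px,z,n=""):
    P=np.array([onz(c,*p,z) for p in px]);d=np.linalg.norm(np.roll(P,-1,0)-P,axis=1)
    e1=P[1]-P[0]+P[2]-P[3];e2=P[3]-P[0]+P[2]-P[1]
    print(n,P.mean(0).round(4),d.round(4),"e1 %.2f e2 %.2f"%(np.degrees(np.arctan2(e1[1],e1[0])),np.degrees(np.arctan2(e2[1],e2[0]))));return P
fc=lambda X,x0,y0,k:((X[0]+.5)/k-.5+x0,(X[1]+.5)/k-.5+y0)
E
python3 - <<'E'
from h import *
c=pickle.load(open("c1.pkl","rb"))
rectz(c,[fc(q,225,140,7) for q in[(75,207),(675,203),(663,571),(92,576)]],.074,"cass")
rectz(c,[fc(q,225,140,7) for q in[(177,303),(570,300),(569,490),(183,493)]],.074,"holes")
s,Rm=st();go([.4672,.1497,.034],2.0)
E
```

```text
cass [0.4662 0.1532 0.074 ] [0.0665 0.0428 0.066  0.043 ] e1 2.67 e2 -87.51
holes [0.466  0.1526 0.074 ] [0.0441 0.0221 0.0442 0.0221] e1 2.67 e2 -87.16
t1.45 tcp [0.4688 0.1491 0.1997] y yaw 2.16 x [-1.e-04 -7.e-04 -1.e+00] F [ 2.28 -1.06 -0.01] gap 0.0853 q6 1.68
yaw 2.0 shift [165.7  -1.5  -0.7] rot [0.16 0.04 0.01]
yaw 182.0 shift [165.7  -1.5  -0.7] rot [-1.7984e+02 -2.0000e-02  6.0000e-02]
```

Request:
{"fn": "send_rows", "kwargs": {"plan": [[20,-0.8,-1,0,0,0],[50,-0.8,-1,0,0,0],[80,-0.8,-1,0,0,0],[110,-0.8,-1,0,0,0],[135,-0.8,-1,0,0,0],[150,-0.8,-1,0,0,0],[160,-0.8,-1,0,0,0],[166,-0.8,-1,0,0,0],[166,-0.8,-1,0,0,0],[166,-0.8,-1,0,0,0]]}}

```text
clock: 2.7
tcp_pos: [0.4668, 0.1525, 0.0349]
orientation: [0.511, 0.489, 0.511, -0.489]
wrist_force: [1.4, 0.2, -0.2]
finger_gap: 0.0853
```

```bash
python3 - <<'E'
from h import *
from workcell import viewer
st();c=viewer.read_camera("wrist");cv2.imwrite("pics/c2.png",c["frame"])
E
```

```text
t2.70 tcp [0.4668 0.1525 0.0349] y yaw 2.49 x [ 1.1e-03  3.0e-04 -1.0e+00] F [ 1.41  0.2  -0.21] gap 0.0853 q6 1.68
```

View pics/c2.png

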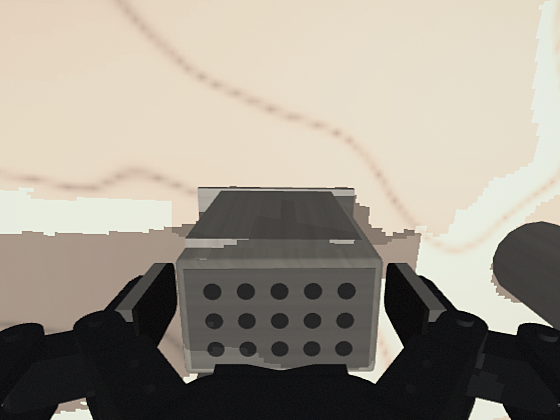

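The cassette top (177–382, 268–372) sits between the pads with a gap on each side, so I'll close.

Request:
{"fn": "send_rows", "kwargs": {"plan": [[0,0,0,0,0,0],[0,0,0,0,0,0],[0,0,0,0,0,0],[0,0,0,0,0,0],[0,0,0,0,0,0],[0,0,0,0,0,0],[-2,0,0,0,0,0],[-4,0,0,0,0,0],[-8,0,0,0,0,0],[-12,0,0,0,0,0]], "claw": 60, "newtons": 45}}

```text
clock: 4.0
tcp_pos: [0.4662, 0.1524, 0.0464]
orientation: [0.511, 0.489, 0.511, -0.489]
wrist_force: [0.1, -0.6, -2.9]
finger_gap: 0.0676
```

```bash
python3 - <<'E'
from h import *
s,Rm=st()
go([.5656,.3567,.130],2.7)
E
```

```text
t4.00 tcp [0.4662 0.1524 0.0464] y yaw 2.49 x [-3.e-04  0.e+00 -1.e+00] F [ 0.1  -0.63 -2.93] gap 0.0676 q6 1.68
yaw 2.7 shift [ -83.6  108.2 -199.8] rot [-0.21 -0.    0.02]
yaw 182.7 shift [ -83.6  108.2 -199.8] rot [1.7979e+02 3.0000e-02 0.0000e+00]
```

Request:
{"fn": "send_rows", "kwargs": {"plan": [[-25,0,0,0,0,0],[-55,0,0,0,0,0],[-85,0,0,0,0,0],[-92,15,-28,0,0,0],[-92,37,-68,0,0,0],[-92,59,-108,0,0,0],[-92,80,-148,0,0,0],[-90,98,-182,0,0,0],[-85,108,-200,0,0,0],[-80,108,-200,0,0,0]]}}

```text
clock: 5.25
tcp_pos: [0.5657, 0.3582, 0.1255]
orientation: [0.511, 0.489, 0.511, -0.489]
wrist_force: [-0.0, 0.2, -2.3]
finger_gap: 0.0671
```

```bash
python3 - <<'E'
from h import *
from workcell import viewer
st();c=viewer.read_camera("wrist");cv2.imwrite("pics/c3.png",c["frame"])
c=viewer.read_camera("side");crop(c,200,110,140,120,5,"c3s.png")
st()
E
```

```text
t5.25 tcp [0.5657 0.3582 0.1255] y yaw 2.58 x [-1.e-04  0.e+00 -1.e+00] F [-0.03  0.25 -2.34] gap 0.0671 q6 1.97
t5.35 tcp [0.5645 0.3562 0.1251] y yaw 2.50 x [-0.0023 -0.0013 -1.    ] F [-0.83 -0.57 -1.54] gap 0.0674 q6 1.97
```

View pics/c3.png

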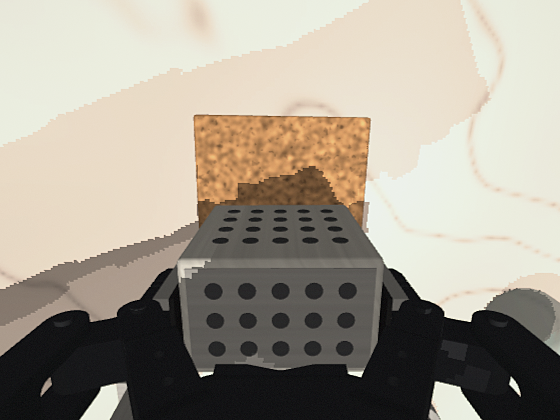

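View pics/c3s.png

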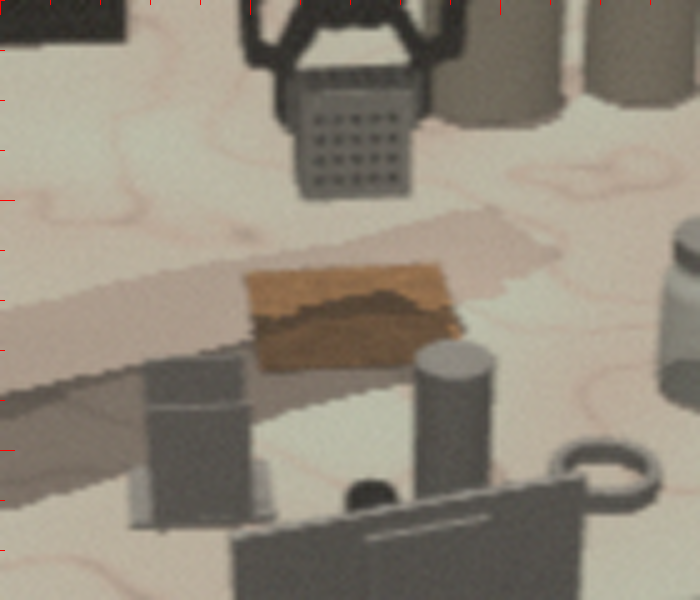

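The cassette hangs upright over the mat. I'll lower it slowly.

Request:
{"fn": "send_rows", "kwargs": {"plan": [[20,0,0,0,0,0],[45,0,0,0,0,0],[65,0,0,0,0,0],[77,0,0,0,0,0],[83,0,0,0,0,0],[86,0,0,0,0,0],[87,0,0,0,0,0],[88,0,0,0,0,0],[88.5,0,0,0,0,0],[88.5,0,0,0,0,0]]}}

```text
clock: 6.6
tcp_pos: [0.5656, 0.357, 0.038]
orientation: [0.511, 0.489, 0.511, -0.489]
wrist_force: [-0.0, -0.9, -2.9]
finger_gap: 0.067
```

```bash
python3 - <<'E'
from h import *
st()
E
```

```text
t6.60 tcp [0.5656 0.357  0.038 ] y yaw 2.49 x [ 2.e-04  2.e-04 -1.e+00] F [-0.04 -0.89 -2.9 ] gap 0.0670 q6 1.97
```

Request:
{"fn": "send_rows", "kwargs": {"plan": [[0.3,0,0,0,0,0],[0.6,0,0,0,0,0],[0.9,0,0,0,0,0],[1.2,0,0,0,0,0],[1.4,0,0,0,0,0],[1.6,0,0,0,0,0],[1.8,0,0,0,0,0],[2,0,0,0,0,0],[2,0,0,0,0,0],[2,0,0,0,0,0]]}}

```text
clock: 7.85
tcp_pos: [0.5655, 0.3569, 0.0369]
orientation: [0.511, 0.489, 0.511, -0.489]
wrist_force: [-3.5, -2.5, 6.6]
finger_gap: 0.0673
```

Request:
{"fn": "send_rows", "kwargs": {"plan": [[0,0,0,0,0,0],[0,0,0,0,0,0],[0,0,0,0,0,0],[0,0,0,0,0,0],[0,0,0,0,0,0],[-15,0,0,0,0,0],[-45,0,0,0,0,0],[-80,0,0,0,0,0],[-115,0,0,0,0,0],[-130,0,0,-5,0,0]], "claw": 85}}

```text
clock: 9.1
tcp_pos: [0.5668, 0.3576, 0.1701]
orientation: [0.533, 0.467, 0.531, -0.464]
wrist_force: [0.2, 0.5, -0.4]
finger_gap: 0.0848
```

Request:
{"fn": "send_rows", "kwargs": {"plan": [[0,0,0,-10,0,0],[0,0,0,-20,0,0],[0,0,0,-30,0,0],[0,0,0,-40,0,0],[0,0,0,-50,0,0],[0,0,0,-60,0,0],[0,0,0,-70,0,0],[0,0,0,-80,0,0],[0,0,0,-85,0,0],[0,0,0,-85,0,0]]}}

```text
clock: 10.35
tcp_pos: [0.5657, 0.357, 0.167]
orientation: [0.707, -0.015, 0.707, 0.015]
wrist_force: [0.4, 0.1, -1.1]
finger_gap: 0.0849
```

```bash
python3 - <<'E'
from h import *
from workcell import viewer
st();c=viewer.read_camera("wrist");cv2.imwrite("pics/d1.png",c["frame"]);pickle.dump(c,open("d1.pkl","wb"))
E
```

```text
t10.35 tcp [0.5657 0.357  0.167 ] y yaw 92.43 x [ 1.1e-03  6.0e-04 -1.0e+00] F [ 0.43  0.13 -1.06] gap 0.0849 q6 0.40
```

View pics/d1.png

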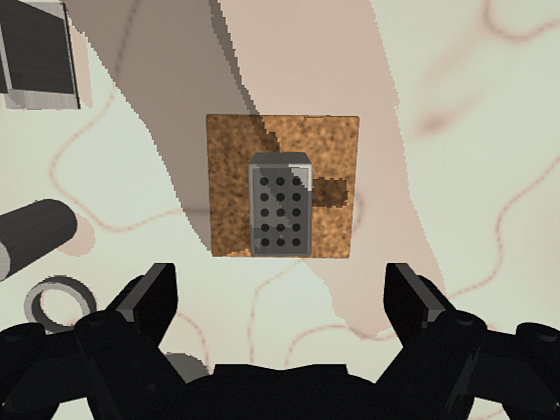

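The cassette stands upright on the mat, with its top at (249–312, 164–256). I'll measure its pose.

```bash
python3 - <<'E'
from h import *
c=pickle.load(open("d1.pkl","rb"))
g=cv2.cvtColor(c["frame"],cv2.COLOR_BGR2GRAY)
sub=g[166:254,252:310];m=(sub<52).astype(np.uint8)
n,l,stt,cen=cv2.connectedComponentsWithStats(m)
P=[cen[i]+[252,166] for i in range(1,n) if 25<stt[i,4]<140];print(n,[stt[i,4] for i in range(1,n)])
W=np.array([onz(c,*p,.076) for p in P]);print(len(P),W.mean(0))
crop(c,235,145,90,120,5,"d1b.png")
E
```

```text
16 [np.int32(53), np.int32(63), np.int32(54), np.int32(47), np.int32(58), np.int32(58), np.int32(44), np.int32(47), np.int32(58), np.int32(51), np.int32(51), np.int32(49), np.int32(50), np.int32(48), np.int32(52)]
15 [0.56549074 0.35768398 0.076     ]
```

View pics/d1b.png

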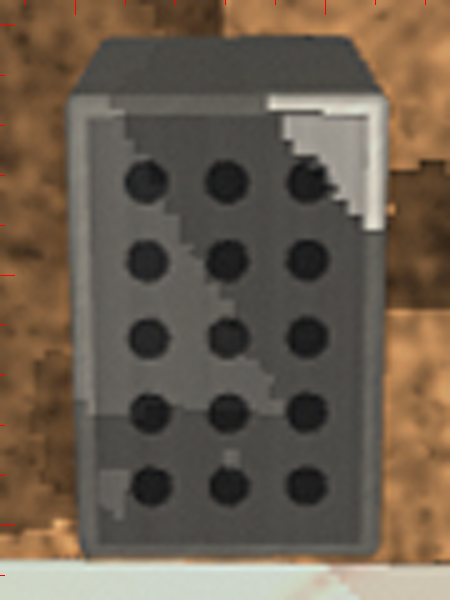

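Request:
{"fn": "send_rows", "kwargs": {"plan": [[25,0.5,0,0,0,0],[60,0.5,0,0,0,0],[90,0.5,0,0,0,0],[112,0.5,0,0,0,0],[124,0.5,0,0,0,0],[129,0.5,0,0,0,0],[130,0.5,0,0,0,0],[130,0.5,0,0,0,0],[130,0.5,0,0,0,0],[130,0.5,0,0,0,0]]}}

```text
clock: 11.65
tcp_pos: [0.5658, 0.3575, 0.0363]
orientation: [0.707, -0.015, 0.707, 0.015]
wrist_force: [0.2, 0.3, 0.7]
finger_gap: 0.0852
```

Request:
{"fn": "send_rows", "kwargs": {"plan": [[0,0,0,0,0,0],[0,0,0,0,0,0],[0,0,0,0,0,0],[0,0,0,0,0,0],[0,0,0,0,0,0],[0,0,0,0,0,0],[0,0,0,0,0,0],[0,0,0,0,0,0],[0,0,0,0,0,0],[-3,0,0,0,0,0]], "claw": 36, "newtons": 45}}

```text
clock: 12.9
tcp_pos: [0.5646, 0.3572, 0.038]
orientation: [0.706, -0.016, 0.708, 0.015]
wrist_force: [-0.4, -0.3, -2.6]
finger_gap: 0.0433
```

```bash
python3 - <<'E'
from h import *
from workcell import viewer
st();c=viewer.read_camera("wrist");cv2.imwrite("pics/d2.png",c["frame"])
go([.572,-.119,.22],13.5)
E
```

```text
t12.90 tcp [0.5646 0.3572 0.038 ] y yaw 92.50 x [-1.8e-03 -5.0e-04 -1.0e+00] F [-0.37 -0.26 -2.57] gap 0.0433 q6 0.40
yaw 13.5 shift [-181.4 -476.2  -13.9] rot [ 7.9e+01 -5.0e-02  6.0e-02]
yaw 193.5 shift [-181.4 -476.2  -13.9] rot [-1.01e+02 -6.00e-02 -6.00e-02]
```

View pics/d2.png

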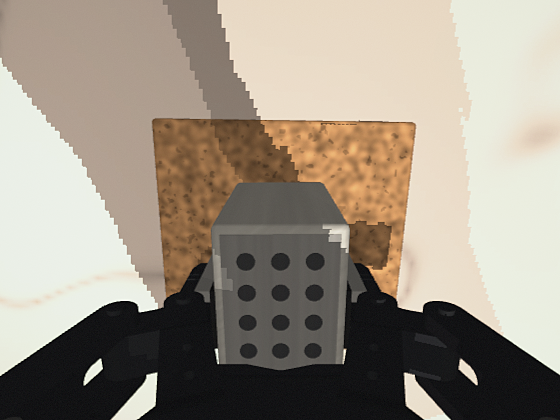

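```bash
python3 - <<'E'
from h import *
go([.592,-.206,.27],13.5)
E
```

```text
yaw 13.5 shift [-231.4 -564.     2.2] rot [ 7.9e+01 -5.0e-02  6.0e-02]
yaw 193.5 shift [-231.4 -564.     2.2] rot [-1.01e+02 -6.00e-02 -6.00e-02]
```

Request:
{"fn": "send_rows", "kwargs": {"plan": [[-20,0,0,0,0,0],[-60,0,0,0,0,0],[-110,0,0,0,0,0],[-160,-10,0,5,0,0],[-200,-30,-2,10,0,0],[-220,-60,-5,18,0,0],[-230,-105,-9,27,0,0],[-232,-155,-13,36,0,0],[-232,-205,-18,45,0,0],[-232,-255,-23,54,0,0]]}}

```text
clock: 14.2
tcp_pos: [0.553, 0.1003, 0.2704]
orientation: [0.636, 0.309, 0.636, -0.309]
wrist_force: [1.4, -1.0, -2.5]
finger_gap: 0.0435
```

```bash
python3 - <<'E'
from h import *
st();go([.592,-.206,.27],13.5)
E
```

```text
t14.20 tcp [0.553  0.1003 0.2704] y yaw 38.22 x [-7.e-04  2.e-04 -1.e+00] F [ 1.41 -0.96 -2.51] gap 0.0435 q6 0.94
yaw 13.5 shift [   0.3 -158.8  264.8] rot [24.72 -0.03  0.03]
yaw 193.5 shift [   0.3 -158.8  264.8] rot [-1.5528e+02 -5.0000e-02 -4.0000e-02]
```

Request:
{"fn": "send_rows", "kwargs": {"plan": [[0,-20,33,4,0,0],[0,-45,75,9,0,0],[0,-70,117,14,0,0],[0,-95,158,18,0,0],[0,-118,197,21,0,0],[0,-138,230,24,0,0],[0,-152,254,25,0,0],[0,-159,265,25,0,0],[0,-159,265,25,0,0],[0,-159,265,25,0,0]]}}

```text
clock: 15.45
tcp_pos: [0.5939, -0.2035, 0.2708]
orientation: [0.555, 0.438, 0.556, -0.437]
wrist_force: [0.2, 0.3, -1.7]
finger_gap: 0.0436
```

```bash
python3 - <<'E'
from h import *
from workcell import viewer
st();c=viewer.read_camera("wrist");cv2.imwrite("pics/e1.png",c["frame"]);pickle.dump(c,open("e1.pkl","wb"))
E
```

```text
t15.45 tcp [ 0.5939 -0.2035  0.2708] y yaw 13.56 x [-3.e-04  8.e-04 -1.e+00] F [ 0.19  0.31 -1.73] gap 0.0436 q6 0.88
```

View pics/e1.png

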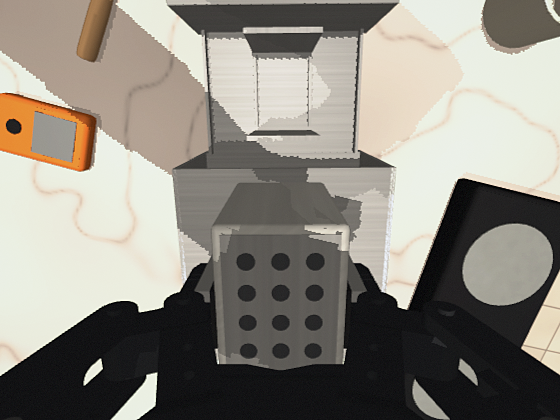

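The wrist view shows the tray ahead: nest plates at rows ~30–55 and ~132, columns 245–325, and the panel at rows 2–30. The yaw looks aligned. I'll zoom in.

```bash
python3 - <<'E'
from h import *
c=pickle.load(open("e1.pkl","rb"));crop(c,160,0,250,185,3,"e1b.png")
E
```

```text
(no output)
```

View pics/e1b.png

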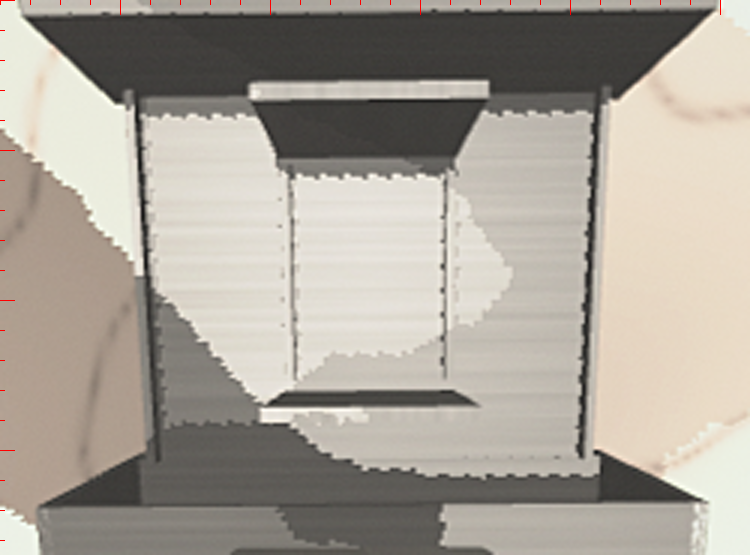

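```bash
python3 - <<'E'
from h import *
c=pickle.load(open("e1.pkl","rb"))
print(ray(c,280,208)[0])
g=lambda q,z:onz(c,*fc(q,160,0,3),z)
def seg(n,a,b,z):
    A,B=g(a,z),g(b,z);d=B-A;print(n,((A+B)/2).round(4),"len %.4f"%np.linalg.norm(d),"ang %.2f"%np.degrees(np.arctan2(d[1],d[0])));return (A+B)/2
f=seg("front plate in top",(250,100),(490,98.5),.124)
b=seg("back plate in top",(262,404.5),(480,404.5),.124)
f2=seg("front in bot",(283,165),(455,163),.034)
b2=seg("back in bot",(290,391),(452,390),.034)
p=seg("panel",(20,14),(718,10),.125)
ch=seg("chamber",(38,505),(708,503),.135)
l=seg("lipL",(293,180),(296.5,378),.042);r=seg("lipR",(446,180),(445.5,378),.042)
print("tops",(f+b)/2,np.linalg.norm(f-b)); print("bots",(f2+b2)/2,np.linalg.norm(f2-b2)); print("lips",(l+r)/2,np.linalg.norm(l-r))
d=b-f;print(np.degrees(np.arctan2(d[1],d[0])))
E
```

```text
[ 0.57764152 -0.13691168  0.41446277]
front plate in top [ 0.566  -0.0807  0.124 ] len 0.0606 ang 13.87
back plate in top [ 0.5842 -0.1541  0.124 ] len 0.0592 ang 13.56
front in bot [ 0.5668 -0.0827  0.034 ] len 0.0577 ang 14.17
back in bot [ 0.585  -0.1547  0.034 ] len 0.0575 ang 13.91
panel [ 0.5612 -0.062   0.125 ] len 0.1721 ang 13.84
chamber [ 0.5906 -0.1787  0.135 ] len 0.1796 ang 13.74
lipL [ 0.5513 -0.1253  0.042 ] len 0.0636 ang -76.35
lipR [ 0.6009 -0.1134  0.042 ] len 0.0636 ang -75.36
tops [ 0.57510947 -0.11741161  0.124     ] 0.07554500423662883
bots [ 0.57592664 -0.11866203  0.034     ] 0.07429027171802066
lips [ 0.57612433 -0.11934303  0.042     ] 0.051027209746922535
-76.10786035768723
```

```bash
python3 - <<'E'
from h import *
c=pickle.load(open("e1.pkl","rb"))
g=cv2.cvtColor(c["frame"],cv2.COLOR_BGR2GRAY);x0,y0=228,246;sub=g[y0:362,x0:334]
m=(sub<58).astype(np.uint8);n,l,s,cen=cv2.connectedComponentsWithStats(m)
P=[cen[i]+[x0,y0] for i in range(1,n) if 120<s[i,4]<450 ];print([int(s[i,4]) for i in range(1,n)],np.array(P).round(1).tolist())
st,Rm=cur()
for p in P: print((Rm.T@(onz(c,*p,.2708+.0402)-st["tcp_pos"])*1000).round(1))
go([.5755,-.118,.17],13.85)
E
```

```text
[254, 252, 252, 238, 233, 231, 219, 217, 214, 203, 201, 196] [[245.3, 261.5], [280.1, 261.2], [314.8, 261.1], [246.4, 292.7], [280.2, 292.5], [314.0, 292.5], [247.2, 322.3], [280.2, 322.3], [313.2, 322.1], [280.4, 350.4], [312.5, 350.3], [248.1, 350.5]]
[-40.1 -11.6 -22.1]
[-40.1  -0.4 -22.1]
[-40.1  10.7 -22.2]
[-40.1 -11.5 -10.9]
[-40.1  -0.4 -11. ]
[-40.1  10.8 -11. ]
[-40.1 -11.5   0.2]
[-40.1  -0.4   0.2]
[-40.1  10.8   0.1]
[-40.1  -0.3  11.3]
[-40.1  10.8  11.3]
[-40.1 -11.5  11.4]
yaw 13.85 shift [101.    2.1 -87.3] rot [-0.27 -0.03 -0.  ]
yaw 193.85 shift [101.    2.1 -87.3] rot [ 1.7973e+02 -0.0000e+00  5.0000e-02]
```

Request:
{"fn": "send_rows", "kwargs": {"plan": [[0,0,-15,-0.3,0,0],[0,0,-35,-0.3,0,0],[0,0.5,-55,-0.3,0,0],[10,1,-75,-0.3,0,0],[30,2,-87,-0.3,0,0],[55,2,-88,-0.3,0,0],[75,2,-88,-0.3,0,0],[88,2,-88,-0.3,0,0],[88,2,-88,-0.3,0,0],[88,2,-88,-0.3,0,0]]}}

```text
clock: 16.75
tcp_pos: [0.5759, -0.1186, 0.1837]
orientation: [0.557, 0.437, 0.556, -0.436]
wrist_force: [-0.2, 0.5, -2.9]
finger_gap: 0.0437
```

```bash
python3 - <<'E'
from h import *
from workcell import viewer
st();c=viewer.read_camera("wrist");cv2.imwrite("pics/e2.png",c["frame"]);c=viewer.read_camera("top");crop(c,270,110,220,150,3,"e2t.png");st()
go([.5755,-.118,.17],13.85)
E
```

```text
t16.75 tcp [ 0.5759 -0.1186  0.1837] y yaw 13.80 x [ 1.4e-03 -4.0e-04 -1.0e+00] F [-0.18  0.48 -2.88] gap 0.0437 q6 0.99
t16.85 tcp [ 0.5761 -0.1189  0.1838] y yaw 13.79 x [ 1.7e-03 -5.0e-04 -1.0e+00] F [-0.01  0.66 -2.97] gap 0.0434 q6 0.99
yaw 13.85 shift [13.8 -0.4 -1. ] rot [-0.06  0.05 -0.09]
yaw 193.85 shift [13.8 -0.4 -1. ] rot [ 1.7994e+02 -1.4000e-01 -8.0000e-02]
```

View pics/e2.png

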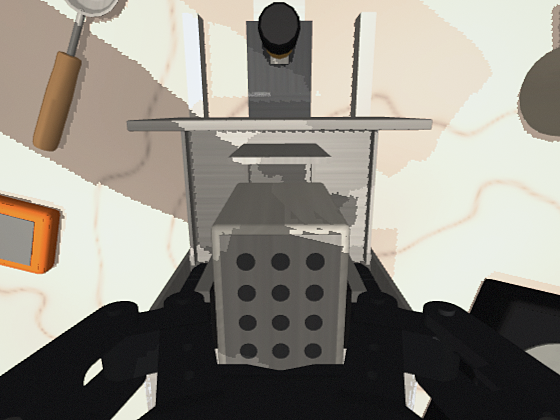

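The cassette is aligned in yaw over the nest; the front plate's top edge is at row ~150 and the knob at (279,30). I'll lower into the nest and stop short.

Request:
{"fn": "send_rows", "kwargs": {"plan": [[12,-0.3,-0.7,0,0,0],[28,-0.3,-0.7,0,0,0],[44,-0.3,-0.7,0,0,0],[60,-0.3,-0.7,0,0,0],[75,-0.3,-0.7,0,0,0],[89,-0.3,-0.7,0,0,0],[101,-0.3,-0.7,0,0,0],[110,-0.3,-0.7,0,0,0],[115,-0.3,-0.7,0,0,0],[115,-0.3,-0.7,0,0,0]]}}

```text
clock: 18.1
tcp_pos: [0.5749, -0.118, 0.0676]
orientation: [0.556, 0.436, 0.557, -0.436]
wrist_force: [-0.5, 0.4, -1.6]
finger_gap: 0.0434
```

```bash
python3 - <<'E'
from h import *
from workcell import viewer
st();c=viewer.read_camera("wrist");cv2.imwrite("pics/e3.png",c["frame"]);c=viewer.read_camera("top");crop(c,270,110,220,150,3,"e3t.png");st()
E
```

```text
t18.10 tcp [ 0.5749 -0.118   0.0676] y yaw 13.79 x [-3.e-04  2.e-04 -1.e+00] F [-0.54  0.39 -1.56] gap 0.0434 q6 0.99
t18.20 tcp [ 0.5754 -0.1182  0.0682] y yaw 13.79 x [ 8.e-04 -2.e-04 -1.e+00] F [ 0.73  0.02 -2.78] gap 0.0434 q6 0.99
```

View pics/e3.png

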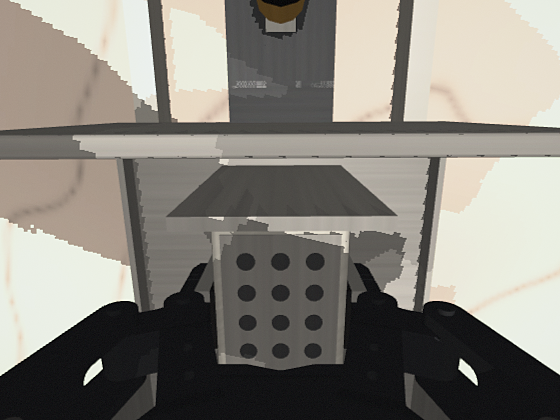

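View pics/e3t.png

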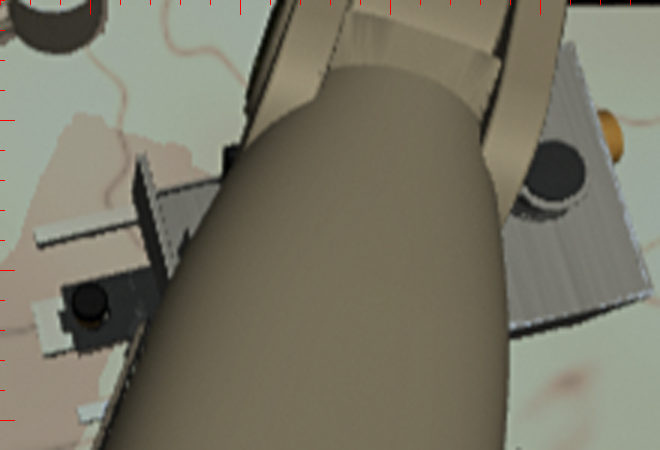

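The cassette is between the end plates with no side force. I'll do the last few millimetres slowly.

Request:
{"fn": "send_rows", "kwargs": {"plan": [[0.5,0,0,0,0,0],[1,0,0,0,0,0],[1.5,0,0,0,0,0],[2,0,0,0,0,0],[2.4,0,0,0,0,0],[2.8,0,0,0,0,0],[3.2,0,0,0,0,0],[3.6,0,0,0,0,0],[3.9,0,0,0,0,0],[3.9,0,0,0,0,0]]}}

```text
clock: 19.45
tcp_pos: [0.575, -0.1181, 0.0639]
orientation: [0.556, 0.436, 0.556, -0.436]
wrist_force: [-0.7, 0.1, -1.8]
finger_gap: 0.0433
```

```bash
python3 - <<'E'
from h import *
st()
E
```

```text
t19.45 tcp [ 0.575  -0.1181  0.0639] y yaw 13.79 x [ 0.e+00  1.e-04 -1.e+00] F [-0.68  0.15 -1.85] gap 0.0433 q6 0.99
```

Request:
{"fn": "send_rows", "kwargs": {"plan": [[0.2,0,0,0,0,0],[0.4,0,0,0,0,0],[0.5,0,0,0,0,0],[0.6,0,0,0,0,0],[0.7,0,0,0,0,0],[0.8,0,0,0,0,0],[0.9,0,0,0,0,0],[1,0,0,0,0,0],[1,0,0,0,0,0],[1,0,0,0,0,0]]}}

```text
clock: 20.7
tcp_pos: [0.575, -0.1181, 0.0639]
orientation: [0.557, 0.436, 0.556, -0.436]
wrist_force: [-3.9, 0.5, 8.1]
finger_gap: 0.044
```

Contact: the force went up about 10 N and z stopped changing. I'll open and rise.

Request:
{"fn": "send_rows", "kwargs": {"plan": [[0,0,0,0,0,0],[0,0,0,0,0,0],[0,0,0,0,0,0],[0,0,0,0,0,0],[0,0,0,0,0,0],[-10,0,0,0,0,0],[-35,0,0,0,0,0],[-70,0,0,0,0,0],[-110,0,0,0,0,0],[-150,0,0,0,0,0]], "claw": 72}}

```text
clock: 21.95
tcp_pos: [0.575, -0.1181, 0.215]
orientation: [0.557, 0.436, 0.556, -0.436]
wrist_force: [0.5, -1.0, -0.8]
finger_gap: 0.0715
```

```bash
python3 - <<'E'
from h import *
from workcell import viewer
st();c=viewer.read_camera("wrist");cv2.imwrite("pics/f1.png",c["frame"]);pickle.dump(c,open("f1.pkl","wb"))
crop(c,190,0,180,120,4,"f1b.png")
E
```

```text
t21.95 tcp [ 0.575  -0.1181  0.215 ] y yaw 13.79 x [ 8.e-04 -2.e-04 -1.e+00] F [ 0.48 -1.01 -0.76] gap 0.0715 q6 0.99
```

View pics/f1.png

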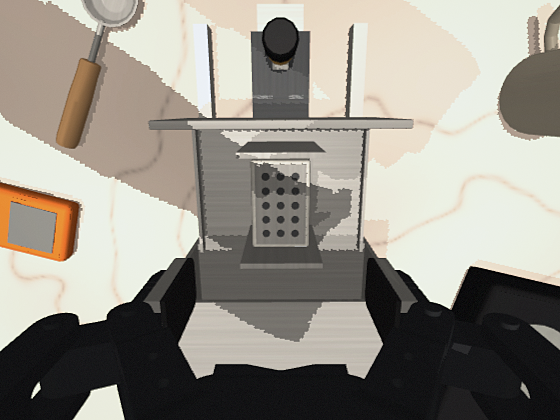

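View pics/f1b.png

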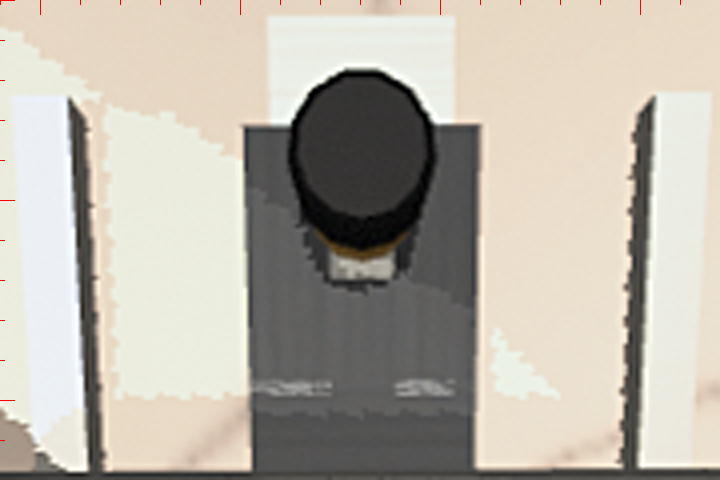

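The cassette stands in the nest between both plates, with its top at (253–310, 160–246), and the knob top is at about (280,36).

```bash
python3 - <<'E'
from h import *
c=pickle.load(open("f1.pkl","rb"))
P=rectz(c,[(253.3,160),(309.3,159.5),(308.5,246),(253.8,246)],.104,"cass")
k=onz(c,*fc((363,147),190,0,4),.100);l=onz(c,*fc((291,147),190,0,4),.100);r=onz(c,*fc((436,147),190,0,4),.100)
print("knob",k,np.linalg.norm(l-r))
a=np.radians(-76.15);ex=np.array([np.cos(a),np.sin(a)]);n=np.array([.5755,-.118]);print("knob pred",n-.117*ex, "cass rel", [(P.mean(0)[:2]-n)@ex,(P.mean(0)[:2]-n)@[-ex[1],ex[0]]])
go([*(k[:2]),.15],13.85);go([.547,-.0045,.15],13.85)
E
```

```text
cass [ 0.5752 -0.1172  0.104 ] [0.0408 0.0674 0.0427 0.0671] e1 14.04 e2 -76.26
knob [ 0.54686254 -0.00426764  0.1       ] 0.024497493652909177
knob pred [ 0.54749244 -0.00440169] cass rel [np.float64(-0.0008634725331674379), np.float64(-5.2415664569224086e-05)]
yaw 13.85 shift [  70.4   -2.8 -118.9] rot [-0.05  0.29 -0.45]
yaw 193.85 shift [  70.4   -2.8 -118.9] rot [179.94  -0.71  -0.45]
yaw 13.85 shift [  70.4   -2.7 -118.6] rot [-0.05  0.29 -0.45]
yaw 193.85 shift [  70.4   -2.7 -118.6] rot [179.94  -0.71  -0.45]
```

Request:
{"fn": "send_rows", "kwargs": {"plan": [[0,0,-20,0,0,0],[0,0,-55,0,0,0],[0,0,-90,0,0,0],[0,0,-112,0,0,0],[20,0,-117,0,0,0],[50,0,-117,0,0,0],[80,0,-117,0,0,0],[90,0,-117,0,0,0],[90,0,-117,0,0,0],[90,0,-117,0,0,0]], "claw": 55}}

```text
clock: 23.25
tcp_pos: [0.548, -0.0045, 0.1241]
orientation: [0.557, 0.437, 0.556, -0.436]
wrist_force: [-0.8, -0.7, -0.3]
finger_gap: 0.0555
```

```bash
python3 - <<'E'
from h import *
from workcell import viewer
st();c=viewer.read_camera("wrist");cv2.imwrite("pics/g1.png",c["frame"]);st()
go([.547,-.0045,.074],13.85)
E
```

```text
t23.25 tcp [ 0.548  -0.0045  0.1241] y yaw 13.79 x [ 1.9e-03 -2.0e-04 -1.0e+00] F [-0.76 -0.75 -0.26] gap 0.0555 q6 1.18
t23.30 tcp [ 0.5481 -0.0046  0.1242] y yaw 13.79 x [ 2.2e-03 -2.0e-04 -1.0e+00] F [-0.62 -0.41  0.6 ] gap 0.0552 q6 1.18
yaw 13.85 shift [50.2 -1.1 -0.4] rot [-0.06  0.04 -0.12]
yaw 193.85 shift [50.2 -1.1 -0.4] rot [ 1.7994e+02 -1.9000e-01 -7.0000e-02]
```

View pics/g1.png

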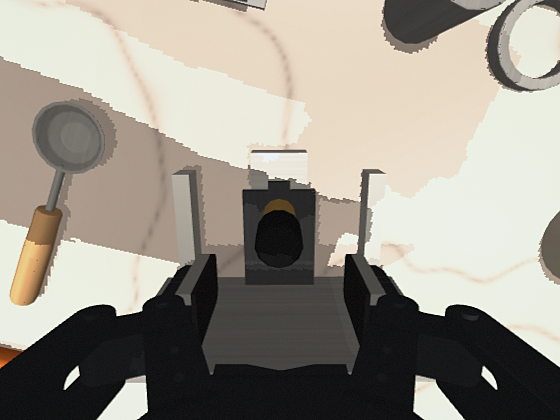

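```bash
python3 - <<'E'
from h import *
from workcell import viewer
c=viewer.read_camera("wrist");s,Rm=cur();print(s["tcp_pos"])
print(proj(c,[s["tcp_pos"],[.548,-.0045,.1],[.548,-.0045,.07]]))
print(onz(c,279,243,.1),onz(c,279,247,.1))
crop(c,230,170,100,120,6,"g1b.png")
E
```

```text
[ 0.54801304 -0.00458712  0.1241219 ]
[[280.72163743 269.68418172]
 [280.60016178 249.01404493]
 [280.46987405 229.88673481]]
[ 0.54641278 -0.00147967  0.1       ] [ 0.54693466 -0.00361537  0.1       ]
```

View pics/g1b.png

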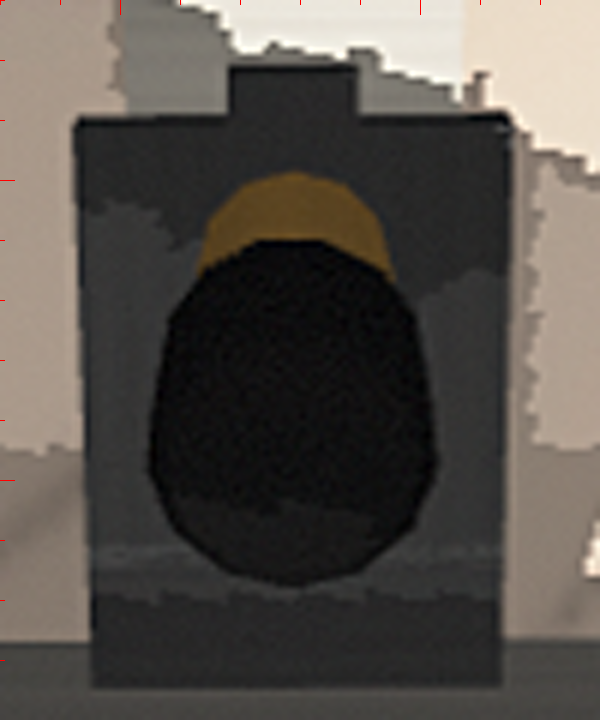

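Request:
{"fn": "send_rows", "kwargs": {"plan": [[15,-0.8,-0.6,0,0,0],[30,-0.8,-0.6,0,0,0],[42,-0.8,-0.6,0,0,0],[49,-0.8,-0.6,0,0,0],[51,-0.8,-0.6,0,0,0],[51,-0.8,-0.6,0,0,0],[51,-0.8,-0.6,0,0,0],[51,-0.8,-0.6,0,0,0],[51,-0.8,-0.6,0,0,0],[51,-0.8,-0.6,0,0,0]]}}

```text
clock: 24.6
tcp_pos: [0.5463, -0.0041, 0.072]
orientation: [0.556, 0.436, 0.556, -0.436]
wrist_force: [0.3, -0.1, -0.4]
finger_gap: 0.0548
```

Request:
{"fn": "send_rows", "kwargs": {"plan": [[0,0,0,0,0,0],[0,0,0,0,0,0],[0,0,0,0,0,0],[0,0,0,0,0,0],[0,0,0,0,0,0],[0,0,0,0,0,0],[0,0,0,0,0,0],[0,0,0,0,0,0],[0,0,0,0,0,0],[0,0,0,0,0,0]], "claw": 15, "newtons": 60}}

```text
clock: 25.85
tcp_pos: [0.5468, -0.004, 0.0722]
orientation: [0.557, 0.437, 0.556, -0.436]
wrist_force: [3.1, 2.8, 5.8]
finger_gap: 0.0238
```

```bash
python3 - <<'E'
from h import *
st()
E
```

```text
t25.85 tcp [ 0.5468 -0.004   0.0722] y yaw 13.80 x [ 1.2e-03  2.0e-04 -1.0e+00] F [3.08 2.82 5.85] gap 0.0238 q6 1.18
```

Gripped at 24 mm. I'll pull up by 14 mm.

Request:
{"fn": "send_rows", "kwargs": {"plan": [[-1,0,0,0,0,0],[-3,0,0,0,0,0],[-5,0,0,0,0,0],[-7,0,0,0,0,0],[-9,0,0,0,0,0],[-11,0,0,0,0,0],[-12.5,0,0,0,0,0],[-13.5,0,0,0,0,0],[-13.5,0,0,0,0,0],[-13.5,0,0,0,0,0]]}}

```text
clock: 27.1
tcp_pos: [0.5467, -0.004, 0.0839]
orientation: [0.556, 0.437, 0.557, -0.436]
wrist_force: [8.8, 1.7, -7.1]
finger_gap: 0.024
```

```bash
python3 - <<'E'
from h import *
from workcell import viewer
st();c=viewer.read_camera("wrist");cv2.imwrite("pics/g2.png",c["frame"])
E
```

```text
t27.10 tcp [ 0.5467 -0.004   0.0839] y yaw 13.79 x [ 1.e-04  6.e-04 -1.e+00] F [ 8.84  1.73 -7.13] gap 0.0240 q6 1.18
```

View pics/g2.png

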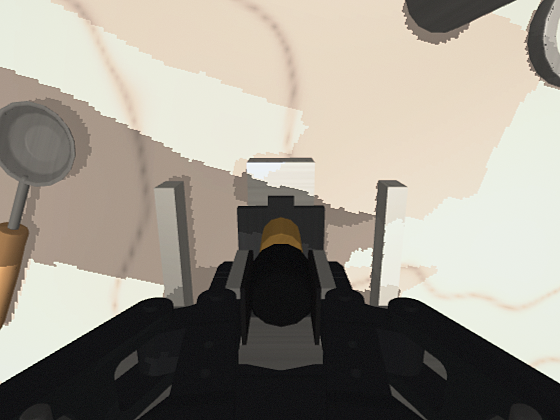

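The knob is held and lifted about 12 mm; the pull is 7 N, which fits the spring, with about 9 N of side force. I'll ease that off, lift slightly more and start the slide.

Request:
{"fn": "send_rows", "kwargs": {"plan": [[-1,0.4,0,0,0,0],[-1.5,0.8,0,0,0,0],[-1.5,0.8,1,0,0,0],[-1.5,0.8,3,0,0,0],[-1.5,0.8,6,0,0,0],[-1.5,0.8,9,0,0,0],[-1.5,0.8,12,0,0,0],[-1.5,0.8,15,0,0,0],[-1.5,0.8,18,0,0,0],[-1.5,0.8,20,0,0,0]]}}

```text
clock: 28.4
tcp_pos: [0.5514, -0.0226, 0.085]
orientation: [0.556, 0.436, 0.557, -0.436]
wrist_force: [6.7, 3.4, -7.6]
finger_gap: 0.0241
```

```bash
python3 - <<'E'
from h import *
from workcell import viewer
s,Rm=st();print("Ftool",Rm.T@s["wrist_force"]);c=viewer.read_camera("wrist");cv2.imwrite("pics/g3.png",c["frame"]);c=viewer.read_camera("side");crop(c,220,170,170,140,4,"g3s.png")
E
```

```text
t28.40 tcp [ 0.5514 -0.0226  0.085 ] y yaw 13.81 x [-0.0017  0.002  -1.    ] F [ 6.7   3.38 -7.6 ] gap 0.0241 q6 1.14
Ftool [ 7.59980556  7.32411146 -1.66432059]
```

View pics/g3.png

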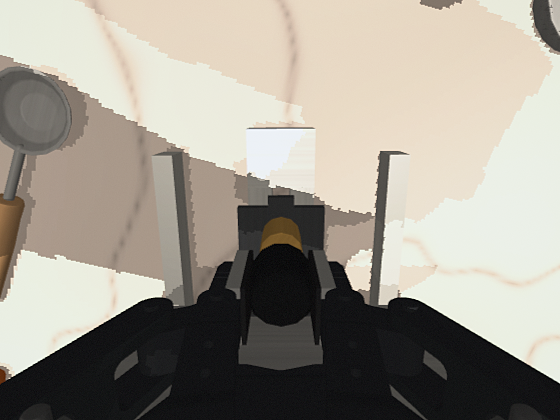

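View pics/g3s.png

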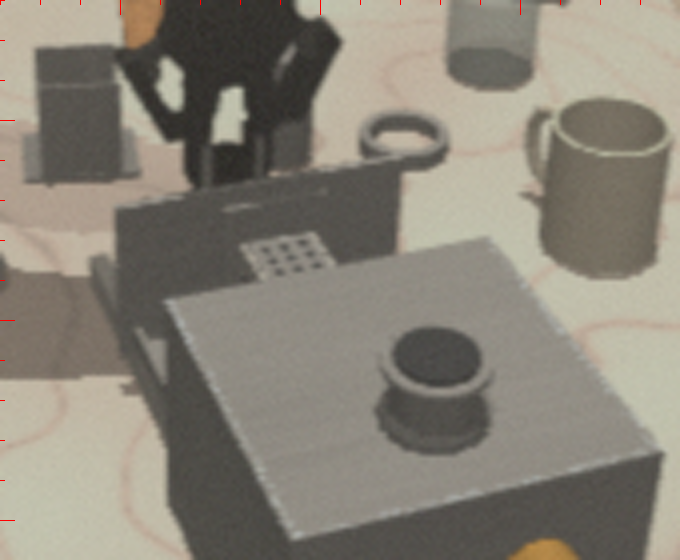

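The tray follows: the rail end moved from row 158 to 128 while the knob stayed in the grip, and drag is about 2 N. I'll continue.

Request:
{"fn": "send_rows", "kwargs": {"plan": [[0,0.4,5,0,0,0],[0,0.8,13,0,0,0],[0,0.8,22,0,0,0],[0,0.8,31,0,0,0],[0,0.8,40,0,0,0],[0,0.8,49,0,0,0],[0,0.8,58,0,0,0],[0,0.8,67,0,0,0],[0,0.8,75,0,0,0],[0,0.8,80,0,0,0]]}}

```text
clock: 29.75
tcp_pos: [0.5707, -0.0999, 0.0845]
orientation: [0.555, 0.436, 0.558, -0.436]
wrist_force: [6.1, 4.6, -8.0]
finger_gap: 0.0242
```

```bash
python3 - <<'E'
from h import *
s,Rm=st();print("Ftool",Rm.T@s["wrist_force"], Rm.T@(s["tcp_pos"]-[.5468,-.004,.0722]))
E
```

```text
t29.75 tcp [ 0.5707 -0.0999  0.0845] y yaw 13.81 x [-0.0028  0.0029 -1.    ] F [ 6.11  4.58 -7.97] gap 0.0242 q6 1.02
Ftool [ 7.96336225  7.04699666 -2.96067507] [-0.01265807  0.00032292  0.09883082]
```

Request:
{"fn": "send_rows", "kwargs": {"plan": [[0,0,4,0,0,0],[0,0,9,0,0,0],[0,0,13,0,0,0],[0,0,16,0,0,0],[0,0,18,0,0,0],[0,0,19.5,0,0,0],[0,0,20.5,0,0,0],[0,0,21.5,0,0,0],[0,0,21.5,0,0,0],[0,0,21.5,0,0,0]]}}

```text
clock: 31.0
tcp_pos: [0.5759, -0.1204, 0.0845]
orientation: [0.555, 0.436, 0.558, -0.436]
wrist_force: [6.0, 2.7, -7.9]
finger_gap: 0.024
```

```bash
python3 - <<'E'
from h import *
s,Rm=st();print("Ftool",Rm.T@s["wrist_force"], Rm.T@(s["tcp_pos"]-[.5468,-.004,.0722]))
E
```

```text
t31.00 tcp [ 0.5759 -0.1204  0.0845] y yaw 13.83 x [-0.0027  0.003  -1.    ] F [ 5.95  2.73 -7.95] gap 0.0240 q6 0.99
Ftool [ 7.93734972  6.45022087 -1.20266083] [-0.01271628  0.00036847  0.11992214]
```

Request:
{"fn": "send_rows", "kwargs": {"plan": [[0,0,0.3,0,0,0],[0,0,0.6,0,0,0],[0,0,0.9,0,0,0],[0,0,1.2,0,0,0],[0,0,1.5,0,0,0],[0,0,1.5,0,0,0],[0,0,1.5,0,0,0],[0,0,1.5,0,0,0],[0,0,1.5,0,0,0],[0,0,1.5,0,0,0]]}}

```text
clock: 32.25
tcp_pos: [0.5758, -0.1205, 0.0842]
orientation: [0.555, 0.437, 0.559, -0.435]
wrist_force: [5.7, 7.5, -8.6]
finger_gap: 0.0237
```

```bash
python3 - <<'E'
from h import *
s,Rm=st();print("Ftool",Rm.T@s["wrist_force"], Rm.T@(s["tcp_pos"]-[.5468,-.004,.0722]))
E
```

```text
t32.25 tcp [ 0.5758 -0.1205  0.0842] y yaw 13.87 x [-0.0034  0.0055 -1.    ] F [ 5.7   7.49 -8.62] gap 0.0237 q6 0.98
Ftool [ 8.64336901  7.34926806 -5.85247596] [-0.01274473  0.00021614  0.12000485]
```

It's at the stop: the slide measures 120.0 mm and push force is rising. I'll release so the plunger snaps.

Request:
{"fn": "send_rows", "kwargs": {"plan": [[0,0,0,0,0,0],[0,0,0,0,0,0],[0,0,0,0,0,0],[0,0,0,0,0,0],[0,0,0,0,0,0],[0,0,0,0,0,0],[-10,0,-1,0,0,0],[-40,0,-1,0,0,0],[-80,0,-1,0,0,0],[-120,0,-1,0,0,0]], "claw": 55}}

```text
clock: 33.5
tcp_pos: [0.5767, -0.122, 0.2088]
orientation: [0.557, 0.436, 0.556, -0.436]
wrist_force: [0.3, -0.7, 0.2]
finger_gap: 0.0552
```

```bash
python3 - <<'E'
from h import *
from workcell import viewer
st();c=viewer.read_camera("wrist");cv2.imwrite("pics/h1.png",c["frame"]);pickle.dump(c,open("h1.pkl","wb"));s=viewer.read_camera("side");crop(s,220,170,170,140,4,"h1s.png");pickle.dump(s,open("h1s.pkl","wb"))
E
```

```text
t33.50 tcp [ 0.5767 -0.122   0.2088] y yaw 13.80 x [ 4.e-04 -1.e-04 -1.e+00] F [ 0.29 -0.72  0.2 ] gap 0.0552 q6 0.99
```

View pics/h1.png

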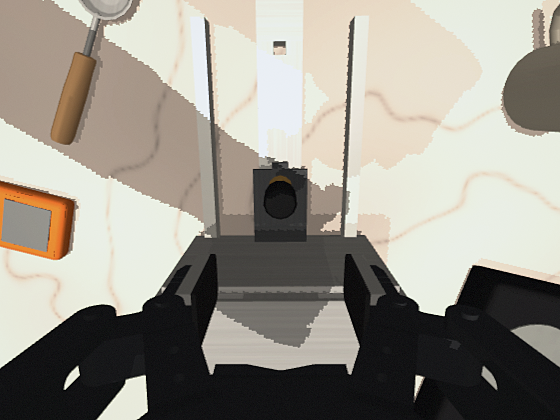

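View pics/h1s.png

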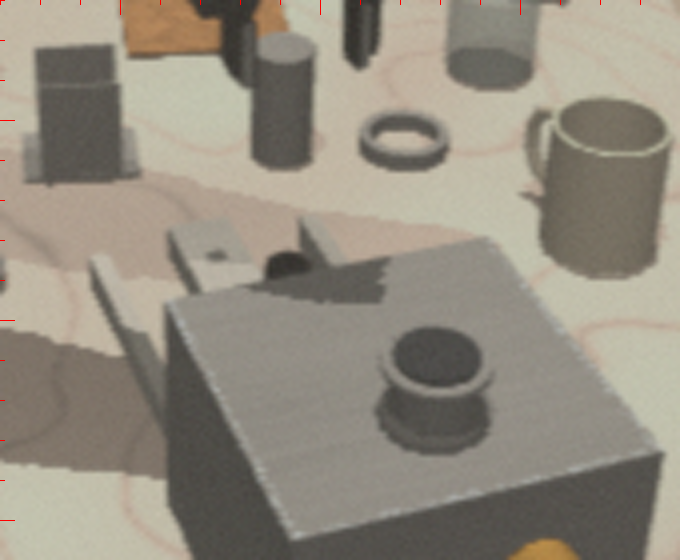

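The wrist view shows the tray fully in, the first rail hole open at (280,46) and the knob at (280,200). I'll check the knob height to confirm the snap.

```bash
python3 - <<'E'
from h import *
c=pickle.load(open("h1.pkl","rb"));s=pickle.load(open("h1s.pkl","rb"))
for z in(.085,.095,.1,.11): 
    a=np.array([.5755+.003*.24,-.118-.003*.971]);th=np.linspace(0,2*np.pi,24)
    P=proj(c,[[a[0],a[1],z]])[0];Q=proj(s,[[a[0],a[1],z]])[0];print(z,P.round(1),Q.round(1))
crop(c,240,150,80,100,6,"h1w.png");crop(s,270,220,50,30,12,"h1k.png")
E
```

```text
0.085 [280.3 199.7] [291.3 239.9]
0.095 [280.3 202.9] [291.5 236.2]
0.1 [280.3 204.6] [291.5 234.4]
0.11 [280.3 208.2] [291.6 230.7]
```

View pics/h1w.png

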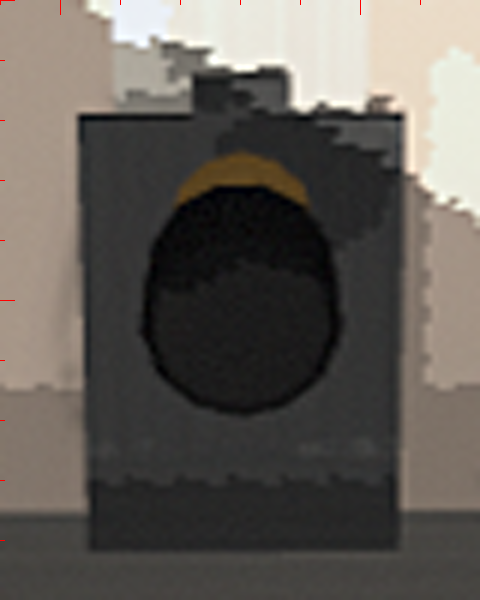

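View pics/h1k.png

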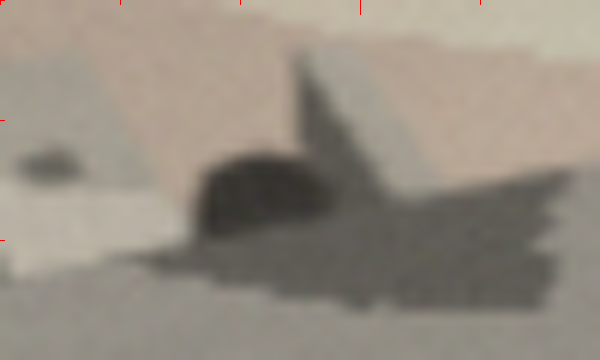

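Knob top disc centre is at (280.5, 203) in the wrist view and its upper rim at row 232.7 in the side view. Both fit z≈0.10, so lift 0 and snapped. One last overview before handing in.

```bash
python3 - <<'E'
from h import *
from workcell import viewer,job
t=viewer.read_camera("top");a=pickle.load(open("a_top.pkl","rb"))
s=viewer.read_camera("side");b=pickle.load(open("a_side.pkl","rb"))
cv2.imwrite("pics/z.png",np.hstack([cv2.resize(t["frame"],(400,300)),cv2.resize(s["frame"],(400,300))]))
st();print(job.hand_in())
E
```

```text
t33.70 tcp [ 0.5776 -0.1223  0.2084] y yaw 13.80 x [ 2.8e-03 -9.0e-04 -1.0e+00] F [-0.14 -0.31 -0.44] gap 0.0551 q6 0.99
the job is handed in; nothing more can be done
None
```

View pics/z.png

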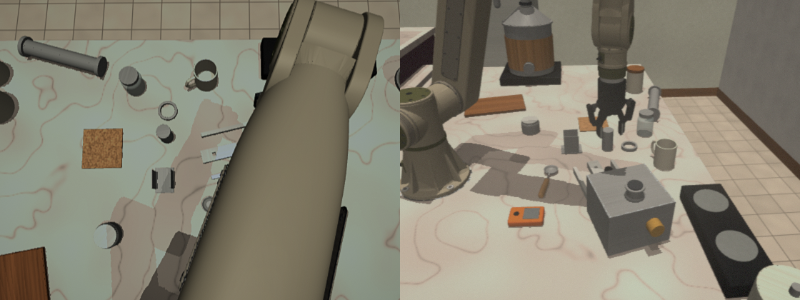

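The cassette is in the tray's nest, and the tray is fully home and locked by the plunger. I handed the job in at 33.7 s.

**What I did:** I lifted the cassette from the stand by its ends, put it down on the mat and took it again across its 44 mm width. I then lowered it into the nest until the wrist force showed contact, about 10 N. After that I gripped the knob, lifted it about 12–13 mm, slid the tray in and opened the fingers so the plunger snapped down.

**Last checks:**
- **Cassette:** before the tray was closed it stood upright between both plates, within about 1 mm of the nest point. It cannot be seen inside the chamber now.
- **Tray:** travel measured 120.0 mm, with the push force rising to 6 N at the stop.
- **Plunger:** the knob's top is back at about 0.10 m in both the wrist and side views, so the pin is fully down.
- **Arm:** the gripper was open and clear of everything, with wrist force near zero.
- **Bystanders:** by eye in the last overview, those in view stand where they started. I did not measure their positions again.

**Disagreements:** the knob gripped at 24 mm instead of 26 mm. A side force of 6–9 N stayed on it during the pull and slide, but it did not hinder the travel.

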